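# Grease the test-axis carriage with the push grease gun

### The job

The carriage of the linear test axis is due for greasing: take it by its black knob and slide it along its rail until its red pointer lines up with the red service mark. Then take the blue push grease gun out of its stand, press its coupler squarely onto the slanted brass nipple on the carriage until it snaps over the head, and push the gun on, without ramming it, until the red ring on its nozzle tube has gone into the barrel. Finish while still holding it there, pushed in against its spring, with the carriage on its mark and everything else left where it was.

Things in the scene. Friction and masses are not known exactly. Their poses are not given: they have to be found in the camera images.
- axis: linear test axis, fixed: white base 190 x 380 x 18 mm (local x -105 to 85), steel rail along local y, two black laser sensors 136 mm tall at its front (x -102 to -78; y -125 to -75 and 120 to 170), toggle clamp at rear left (x 20 to 105, y 120 to 150, 95 tall). Origin on the bench under the rail's middle; x across the rail away from the robot, y along it (left), z up; turned up to 13 deg.
- carriage (a joint): position of the carriage along the rail, m, positive towards the axis' +y; 0 is on the service mark; stops at +-0.13. It stays where it is left; sliding it takes about 6 N. Aluminium, 80 (x) x 90 (y) mm, its top 70 mm above the bench.
- knob (a point): top centre of the black upright pull knob on the carriage: 22 mm diameter, black part 32 mm tall (on a thinner neck of 8 mm), top 109 mm above the bench; the carriage under it is 70 mm above the bench; free all round.
- mark (a point): middle of the red service mark, a red line 5 mm wide across the silver scale strip behind the rail (70 mm from the rail's middle, 25 mm above the bench); the carriage's red pointer, 4 mm wide, stands straight in front of it when it is on the mark.
- nipple (a point): brass grease nipple on the dark boss at the carriage's front; moves with it. Origin at the centre of its ball head (10 mm diameter; neck 6.4 mm); z is the nipple's axis, pointing out of the boss: up and, 30 deg from vertical, towards the axis' -x (to the robot); y along the rail. Boss face 17.5 mm below the origin. The ball is 63 mm in front of the rail's middle line, 80 mm above the bench.
- stand: white block 125 (x) x 72 (y) x 80 mm tall, fixed on the bench, origin under its centre, with two upright holes: 30 mm for the grease gun at local x -22 mm, 19 mm for the pen at local x +40 mm.
- gun: push grease gun, 0.4 kg, upright in the stand. Origin on its axis at the underside of its black foot ring (42 mm diameter, 10 high), which rests on the stand's top; z along the gun away from the nozzle. Blue barrel 34 mm diameter from 10 to 93 mm, black cap as wide to 103, brass vent (8 mm) to 109. Nozzle tube (14 mm) and coupler (22 mm diameter, 30 long) reach 65 mm below the origin.
- nozzle (a joint): how far the spring nozzle is pushed into the barrel, m: 0 free, 0.024 at its end; its spring gives about 13 N at 0 and 0.32 N more per mm. The red ring on the tube lies 9 to 12 mm below the barrel's foot: it has gone in at 0.012.
- coupler (a point): point on the gun's axis 9.8 mm inside the coupler's mouth (55.2 mm below the gun's origin while the nozzle is free): where the ball's centre lies once snapped in and bottomed. Mouth flared to 19 mm; spring jaws 5 mm inside it ride over the ball (first touch 9 mm before the seat, widest 5 mm before it) with about 8 N, less than moves the nozzle's spring, then pull it home.
- pen: white marking pen with green cap, 17 mm diameter, 108 mm long, standing in the stand's second hole; its top is 108 mm above the bench. Leave alone.
- bin: small yellow bin 100 x 100 x 55 mm with brass fittings, fixed on the bench, origin under its centre. Leave alone.
- button_box: grey box 85 x 120 x 64 mm with a green and a red push button on top, fixed; origin under its centre. Leave alone.
- screwdriver: red-handled screwdriver, 200 mm long, lying on the bench. Leave alone.
- valve_block: aluminium valve block 55 x 45 x 62 mm standing on the bench; origin under its centre. Leave alone.
- threadlock: small red bottle, 36 mm diameter, 85 mm tall; origin under its centre. Leave alone.
- caliper: steel caliper with black display, 225 mm long, lying on the bench. Leave alone.
Not all that is in view belongs to the job. Leave any orange or purple look-alike of the stand alone.

How it is judged:
On the way, in this order (a step that is already met when the one before it is completed fails the run):
1. the carriage stands on the service mark (value of joint carriage between -0.005 and 0.005 m and velocity of joint carriage between -0.005 and 0.005 m/s), for 0.3 s.
2. the coupler has snapped squarely over the nipple's head (x of coupler in the frame of nipple between -0.0025 and 0.0025 m and y of coupler in the frame of nipple between -0.0025 and 0.0025 m and z of coupler in the frame of nipple between -0.0025 and 0.0025 m and angle between the z axis of gun and the z axis of nipple, either way round below 0.13 rad).
At the end, for the whole second after the job is handed in: Carriage within 5 mm of its mark; coupler snapped over the ball (within 2.5 mm along and across the nipple's axis) and square within 7 deg; nozzle pushed in 11.5 mm or more (ring inside), pressing with 8 N or more; the fingers hold the gun and it is clear of its stand (all of step 2 and value of joint carriage between -0.005 and 0.005 m and value of joint nozzle above 0.0115 m and contact force between gun and axis above 8 N and contact force between the fingers and gun above 3 N and contact force between gun and stand below 0.2 N); the arm keeps its last pose, push and grip.
It fails at once if a bystander moved by more than 15 mm (distance of any of screwdriver, valve_block, threadlock, caliper, pen from where it was at the start of the episode above 0.015 m).
It fails at once if the gun is rammed against the nipple or the axis with more than 70 N (contact force between gun and axis above 70 N).
It also fails if it takes over 58 s, if anything falls off the work surface, if the arm or the gripper's body presses on something with over 40 N, if the wrist force passes 120 N, or if a joint passes its speed limit or range.

### The arm

A 6-joint arm with a two-finger parallel gripper is mounted at the origin on the work surface. World frame = base frame: x ahead of the robot, y to its left, z up, the work surface at z = 0. Lengths are in m, angles in rad, forces in N, time in s.
With the tool pointing down it reaches from about 0.325 to 0.775 m from the base axis. Payload 9.3 kg.
Tool frame: the origin (TCP) lies on the centre line of the jaws, within the pads' length; the fingertips stand 11 mm ahead of it and the grasp point (between the pads) lies 8 mm behind it; z points along the fingers, y is the line along which they close (so a half turn about z gives the same grasp; the last joint's range is limited). The gripper opens to 85 mm and grips with 20 to 120 N. Pads are 22 mm wide; open, the fingers measure 114 mm over their backs; the gripper's body (76 mm by 85 mm) begins 54 mm behind the grasp point. The pads swing forward as they close: fully open they stand 13 mm farther back than shut.
Start: joints at [1.106, 0.259, 0.021, 1.334, 0, 1.418], TCP at [0.169, 0.523, 0.242] pointing down, gripper open.
Joint ranges: [-3.04, 3.04], [-0.91, 1.82], [-1.04, 1.36], [-1.92, 1.95], [-1.52, 1.45], [-3.14, 3.14]. Speed limits (rad/s): [2.22, 2.22, 2.79, 3.14, 3.14, 3.14].

### API

Orientations are given as a rotation vector (axis times angle).
In Python, from workcell import state, get_image, finish_job, cut_out, tip_of gives the robot as it stands.
- The arm moves only by the tool carry_out, never from a script. Its argument "motion" is a list of rows, each an object with "claw": the finger opening in mm, from 0 to 85.4; "dp": the shift along the tool's x, y, z in mm, a list of three; "dr": the turn, a rotation vector about the tool's x, y, z in degrees, a list of three. A call has 1 to 10 rows; each row is the pose to reach, as a shift and turn from the pose commanded when the call began, along the tool's axes at that moment; what a row does not reach only later rows make up. A row lasts 1/8 s, in which the tool goes at most 62.5 mm and 10.7 degrees, less where a joint would pass 70% of its speed; a pose out of reach is approached as far as the arm can. A call with a gripper value outside its range is refused whole. The fingers move at their own pace and stop on an object; "force" is the grip in N (left out, the last holds). Time passes only in rows, so rows that repeat a pose let the fingers close. It gives the time, the measured TCP pose, the force, the opening and the grip force at its end, in the units of the state.
- state(): the state, without advancing time (a new reading comes with each control period).
- get_image(name): name is "scene" or "top"; returns a dict with "image" (384x512x3 uint8, red, green, blue), "depth" (384x512 float32, m along the optical axis (not along the pixel's ray), 0 where there is no reading), "mtx" (3x3 intrinsics, pixels), "dist_coeffs" ([k1, k2, p1, p2, k3] as OpenCV has them; the pictures are not rectified), "R" (3x3) and "t" (3): a world point X has camera coordinates R X + t. Camera axes: x right, y down, z forward; pixel columns grow to the right and rows downward; lengths in m; the calibration is good to about 2 mm. A picture is of the moment at which its call begins.
- finish_job(): hands the job in; it is judged then, once.
Trained networks look in a picture, given as the dict that the camera call returned (one of the last four; its "shot" number tells which), for a name from the list of things; names that differ only in an ending like _2 or _b are one class to them, and where a whole thing is asked for, a point or a joint stands for the part that bears it (a point fixed in the world has none). Each returns a list of dicts, best first, with "score" (0 to 1); they miss things now and then, are a little off and sometimes report something else, mostly with a low value. They report only what shows in the picture. A call takes as long as a camera call. They do not tell look-alikes from the thing itself.
- cut_out(target, picture): "mask" (384x512 bool, what is visible of it) and "extent" ([centre column, centre row, width, height] in pixels, round what is visible of it).
- tip_of(target, picture): "centre" ([row, column] in pixels: a listed point, or the origin of a listed thing).
The state is a dict: "time": time; "joint_positions": joint angles; "joint_velocities": joint speeds; "joint_torque": joint torques, N m; "tcp_pos": TCP position; "ee_rot": TCP orientation; "contact_force": force on the tool from outside, world axes, zero at the start; "moment": the same for the moment, N m; "opening": finger opening in m; "finger_force": force on a finger pad.
Only numpy, scipy, OpenCV 4.12 (cv2) and the standard library are available. Lean on these libraries where they do the work, as an engineer would, in place of code of your own. Each camera call takes 0.05 s, during which the arm holds its last target. There are 200 camera calls.

## Working session

There is one attempt and no reset: what is moved stays moved. The work goes in short steps, Python scripts to look and compute and a tool call to move; the robot and the scene stay as the last step left them, time stands still between calls to the robot, and variables do not carry over. Pictures are saved under pics/ and viewed, at most 10 in all, crops included, and the job is handed in when it is done.

Besides the shell and the picture viewer there is one more tool, called after "Emit:" by a JSON object that holds its "name" and its "arguments", one argument or row to a line. carry_out: Moves the arm, as the interface text tells. Its arguments: {"type":"object","properties":{"motion":{"type":"array","items":{"type":"object","properties":{"claw":{"type":"number"},"dp":{"type":"array","items":{"type":"number"}},"dr":{"type":"array","items":{"type":"number"}}}}},"force":{"type":"number"}},"required":["motion"]}

```bash
mkdir -p pics && ls && cat > h.py <<'E'
import numpy as np, cv2
from scipy.spatial.transform import Rotation as Ro
from workcell import *
def ray(p,uv):
    n=cv2.undistortPoints(np.array([[uv]],float),np.array(p["mtx"]),np.array(p["dist_coeffs"]))[0,0]
    R=np.array(p["R"]);t=np.array(p["t"]);o=-R.T@t;d=R.T@np.array([n[0],n[1],1.]);return o,d
def at_z(p,uv,z):
    o,d=ray(p,uv);return o+d*(z-o[2])/d[2]
def at_depth(p,uv):
    o,d=ray(p,uv);u,v=int(round(uv[0])),int(round(uv[1]))
    w=p["depth"][max(v-1,0):v+2,max(u-1,0):u+2];w=w[w>0]
    return o+d*np.median(w) if w.size else None
def proj(p,X):
    R=np.array(p["R"]);t=np.array(p["t"])
    return cv2.projectPoints(np.array(X,float).reshape(-1,3),cv2.Rodrigues(R)[0],t,np.array(p["mtx"]),np.array(p["dist_coeffs"]))[0][:,0]
def cloud(p):
    H,W=p["depth"].shape;uu,vv=np.meshgrid(np.arange(W),np.arange(H))
    n=cv2.undistortPoints(np.stack([uu,vv],-1).reshape(-1,1,2).astype(float),np.array(p["mtx"]),np.array(p["dist_coeffs"]))[:,0]
    d=p["depth"].reshape(-1,1);C=np.c_[n,np.ones(len(n))]*d
    X=(C-np.array(p["t"]))@np.array(p["R"]);X[d[:,0]==0]=np.nan;return X.reshape(H,W,3)
def tri(obs):
    A=np.zeros((3,3));b=np.zeros(3)
    for p,uv in obs:
        o,d=ray(p,uv);d=d/np.linalg.norm(d);M=np.eye(3)-np.outer(d,d);A+=M;b+=M@o
    return np.linalg.solve(A,b)
def save(p,n,crop=None,s=1):
    im=p["image"]
    if crop: u0,v0,u1,v1=crop;im=im[v0:v1,u0:u1]
    im=cv2.resize(im,None,fx=s,fy=s,interpolation=cv2.INTER_CUBIC);cv2.imwrite("pics/"+n,im[...,::-1])
E
python3 - <<'E'
from h import *
np.set_printoptions(precision=4,suppress=True)
s=state();print(s)
P={n:get_image(n) for n in("scene","top")}
for n,p in P.items():
    save(p,n+"0.png",s=1.5)
    print(n,"cam",-np.array(p["R"]).T@p["t"],np.array(p["R"])[2],p["mtx"][0][0])
    for k in["axis","stand","gun","knob","mark","nipple","pen","coupler"]:
        for r in tip_of(k,p)[:3]:
            c=r["centre"][::-1];print(n,k,round(r["score"],2),np.array(c),at_depth(p,c))
E
```

```text
pics
{'time': 0.0, 'joint_positions': array([ 1.1065,  0.2592,  0.0207,  1.3337, -0.    ,  1.4182]), 'joint_velocities': array([ 0.0015,  0.0012, -0.0008, -0.0013,  0.0006, -0.0009]), 'joint_torque': array([  0.0011, -55.5645,  34.4528,   0.0139,  -0.0001,  -0.    ]), 'tcp_pos': array([0.1686, 0.5232, 0.2417]), 'ee_rot': array([-0.4877, -3.1031,  0.0021]), 'contact_force': array([ 0.0727, -0.0627, -0.0315]), 'moment': array([-0.0192,  0.0195, -0.0112]), 'finger_force': 0.0, 'opening': 0.08544361264140328}
scene cam [ 1.3757 -0.3057  1.1215] [-0.6371  0.183  -0.7488] 469.23384458123076
scene axis 0.97 [330.8 234.7] [0.648  0.133  0.0185]
scene axis 0.48 [403.2 185.9] [0.5156 0.4414 0.0042]
scene stand 0.82 [115.5 189.4] [ 0.3638 -0.4542  0.0785]
scene stand 0.74 [ 82.7 244.6] [ 0.5461 -0.5568  0.0783]
scene stand 0.71 [135. 243.] [ 0.571  -0.4177  0.0707]
scene gun 0.98 [124.1 218.8] [ 0.5038 -0.4357  0.1012]
scene knob 0.63 [295.7 215.6] [0.622  0.026  0.1106]
scene knob 0.29 [135.  241.3] [ 0.5712 -0.4163  0.0784]
scene mark 0.89 [338.4 248.5] [0.7019 0.1347 0.0222]
scene nipple 0.58 [290.5 203.3] [0.5096 0.0534 0.027 ]
top cam [ 0.3944 -0.0374  1.4034] [ 0.0941 -0.0243 -0.9953] 437.87413095822
top axis 0.86 [196.9 151. ] [0.6344 0.1335 0.0342]
top axis 0.19 [370.5 173.3] [ 0.5486 -0.4041  0.0816]
top stand 0.71 [370.5 188.2] [ 0.5025 -0.4018  0.0825]
top stand 0.69 [386.5 251. ] [ 0.3098 -0.4446  0.0807]
top gun 0.63 [378.2 189.5] [ 0.496  -0.4181  0.1088]
top knob 0.81 [229.5 147.9] [0.6287 0.0264 0.1105]
top mark 0.77 [199.  130.1] [0.7035 0.1276 0.0258]
top pen 0.58 [372.  176.1] [ 0.5399 -0.4085  0.0813]
```

View pics/scene0.png

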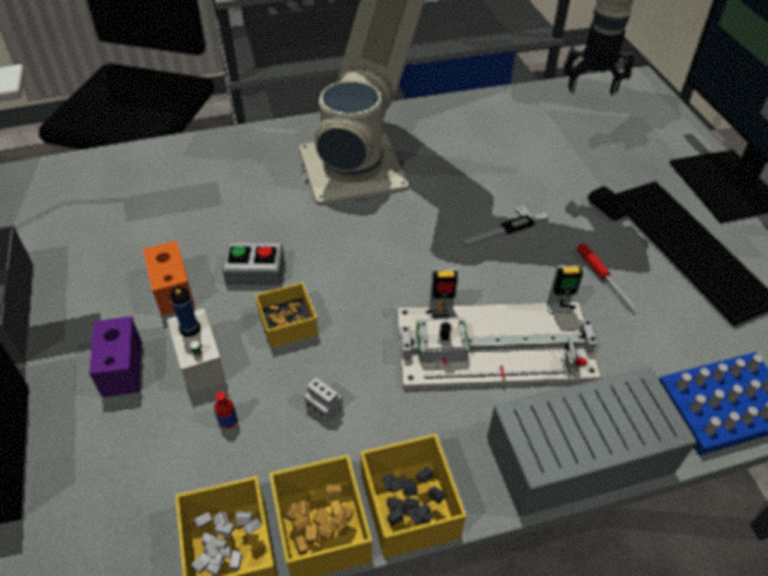

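View pics/top0.png

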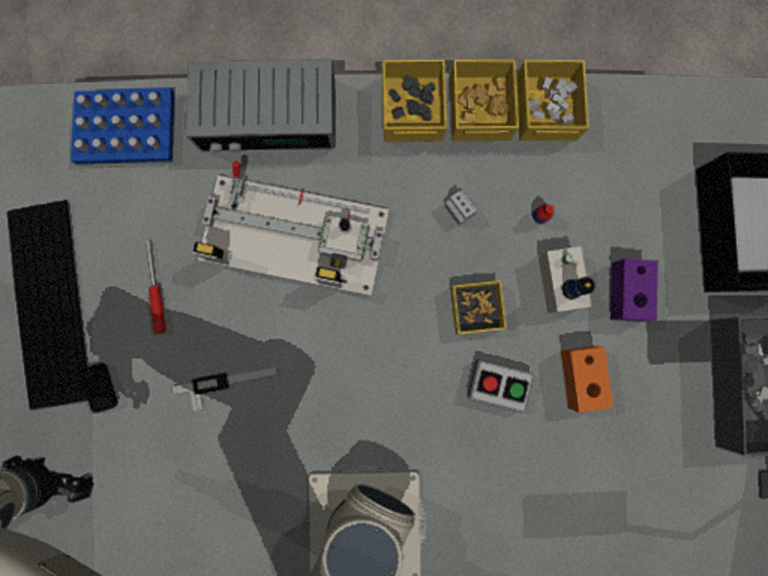

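The white stand with the blue gun is at scene (125,218) and top (382,191). Its look-alikes are orange at scene (112,185) / top (391,252) and purple at scene (78,238) / top (423,193). The black knob is at scene (297,217) / top (230,149), and the red mark is at scene (335,248) / top (200,131). The toggle clamp's red handle is a different red. Next I'll measure and make one close crop.

```bash
python3 - <<'E'
from h import *
np.set_printoptions(precision=4,suppress=True)
P={n:get_image(n) for n in("scene","top")}
a=P["scene"];b=P["top"]
for k in["knob","mark","nipple","coupler"]:
    ra=tip_of(k,a);rb=tip_of(k,b)
    print(k,[(r["centre"],round(r["score"],2)) for r in ra[:2]],[(r["centre"],round(r["score"],2)) for r in rb[:2]])
    if ra and rb:
        X=tri([(a,ra[0]["centre"][::-1]),(b,rb[0]["centre"][::-1])]);print("  tri",X,proj(a,X)-ra[0]["centre"][::-1],proj(b,X)-rb[0]["centre"][::-1])
for n,p in P.items():
    X=cloud(p)
    m=cut_out("axis",p)[0];M=m["mask"]
    Q=X[M];Q=Q[(Q[:,2]>.008)&(Q[:,2]<.03)]
    r=cv2.minAreaRect((Q[:,:2]*1000).astype(np.float32));print(n,"base",m["score"],r,np.median(Q[:,2]))
    g=cut_out("gun",p)
    for q in g[:2]:
        print(" gun",q["score"],q["extent"])
    Q=X[g[0]["mask"]]
    for lo in np.arange(.085,.2,.01):
        S=Q[(Q[:,2]>lo)&(Q[:,2]<lo+.01)]
        if len(S)>4:print("  z",round(lo,3),len(S),np.median(S,0),np.ptp(S,0))
    # red mark
    im=p["image"].astype(int);red=(im[...,0]>im[...,1]+60)&(im[...,0]>im[...,2]+60)&M
    nn,_,st,ce=cv2.connectedComponentsWithStats(red.astype(np.uint8))
    for i in range(1,nn):
        if st[i,4]>3:print("  red",ce[i],st[i],at_depth(p,ce[i]))
for q in cut_out("stand",b): 
    Q=cloud(b)[q["mask"]];Q=Q[abs(Q[:,2]-.08)<.01]
    if len(Q)>20: print("stand",q["score"],q["extent"],cv2.minAreaRect((Q[:,:2]*1000).astype(np.float32)))
A=cv2.resize(a["image"][170:280,250:410],None,fx=4.5,fy=4.5,interpolation=2)[...,::-1]
B=cv2.resize(b["image"][100:210,120:280],None,fx=4.5,fy=4.5,interpolation=2)[...,::-1]
cv2.imwrite("pics/axA.png",A);cv2.imwrite("pics/axB.png",B)
E
```

```text
knob [([219.0, 295.3], 0.58), ([152.7, 339.0], 0.16)] [([149.1, 231.8], 0.8)]
  tri [0.6269 0.0218 0.1028] [[-0.6992  0.021 ]] [[-0.6177 -0.1852]]
mark [([250.5, 336.1], 0.61)] [([130.9, 198.6], 0.56), ([192.7, 381.1], 0.53)]
  tri [0.7029 0.1292 0.0158] [[ 0.3261 -0.02  ]] [[0.2745 0.0924]]
nipple [([202.8, 288.7], 0.75), ([179.6, 168.3], 0.53)] [([205.1, 316.1], 0.7), ([177.2, 224.7], 0.58)]
  tri [ 0.5177 -0.1023  0.1402] [[-47.3508 -12.5933]] [[-42.2599 -21.9962]]
coupler [] []
scene base 0.8 ((621.4849853515625, 142.16024780273438), (379.25531005859375, 197.3490753173828), 77.38639068603516) 0.018509068805855445
 gun 0.6 [123.5, 206.2, 20.9, 34.7]
  z 0.085 45 [ 0.5026 -0.4301  0.089 ] [0.0329 0.0371 0.0089]
  z 0.095 29 [ 0.5021 -0.4298  0.0991] [0.0202 0.0314 0.0096]
  z 0.105 32 [ 0.5008 -0.4313  0.1085] [0.0207 0.0304 0.0097]
  z 0.115 29 [ 0.5006 -0.4294  0.1208] [0.0189 0.0312 0.0099]
  z 0.125 24 [ 0.5017 -0.4295  0.1289] [0.0122 0.0279 0.0084]
  z 0.135 32 [ 0.5009 -0.4311  0.1387] [0.0168 0.0311 0.0095]
  z 0.145 33 [ 0.5014 -0.4297  0.1498] [0.0168 0.0308 0.009 ]
  z 0
[... 1166 characters left out ...]
2  0.0172 0.0078]
  z 0.175 63 [ 0.4882 -0.4299  0.1828] [0.0316 0.0326 0.0073]
  z 0.185 45 [ 0.488  -0.43    0.1866] [0.0288 0.0265 0.0092]
  red [157.4118 113.    ] [156 109   4   9  34] [0.7456 0.2482 0.0893]
  red [200.0714 131.7143] [199 128   3   8  14] [0.6985 0.1244 0.0245]
stand 0.93 [391.8, 252.9, 33.5, 41.4] ((303.64312744140625, -467.3498840332031), (124.70738220214844, 77.24781036376953), 4.500876426696777)
stand 0.89 [377.0, 186.9, 34.3, 42.6] ((510.797119140625, -428.44873046875), (126.2190933227539, 73.60274505615234), 6.72012186050415)
stand 0.81 [422.1, 191.9, 33.0, 42.5] ((486.58392333984375, -578.4192504882812), (76.08736419677734, 127.69172668457031), 85.99401092529297)
```

View pics/axA.png

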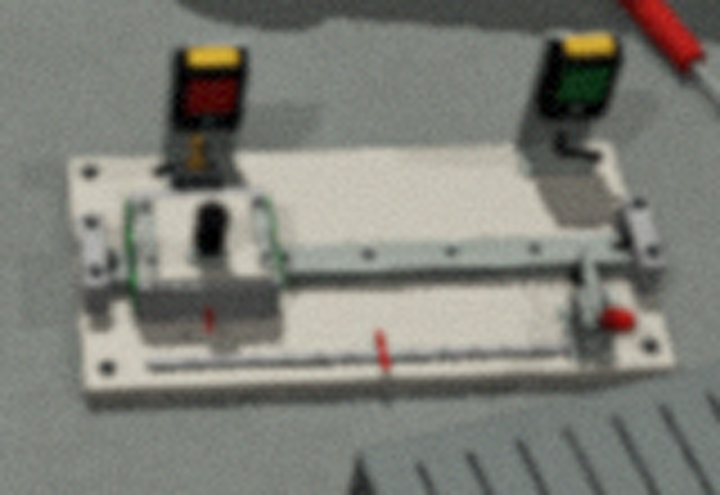

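View pics/axB.png

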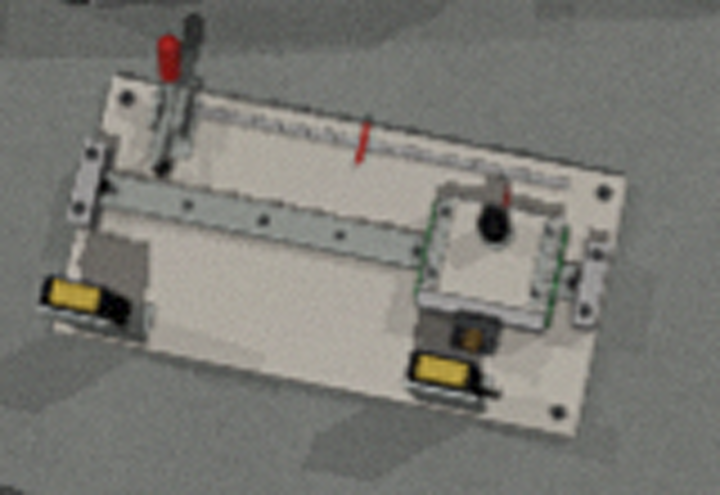

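Scene crop: the knob is at crop (211,228), the pointer at (209,318) and the mark at (382,350). Top crop: the knob is at (495,222), the pointer at (507,193), the mark at (363,143) and the nipple boss at (475,333). The carriage sits near its -y end. Next I'll refine the knob and pointer positions and compute the moves.

```bash
cat >> h.py <<'E'
YAW=np.deg2rad(-12.35);XD=np.array([np.cos(YAW),np.sin(YAW),0]);YD=np.array([-np.sin(YAW),np.cos(YAW),0]);ZD=np.array([0,0,1.])
def pose(s=None):
    s=s or state();return np.array(s["tcp_pos"]),Ro.from_rotvec(s["ee_rot"]).as_matrix()
def move(p,z,y,p0=None,R0=None):
    """dp mm, dr deg to reach TCP p with tool z, tool y (either sign)"""
    if p0 is None:p0,R0=pose()
    z=np.array(z)/np.linalg.norm(z);y=np.array(y)-np.dot(y,z)*z;y/=np.linalg.norm(y)
    out=[]
    for sg in(1,-1):
        T=np.c_[np.cross(sg*y,z),sg*y,z];out.append((np.round(R0.T@(np.array(p)-p0)*1000,1),np.round(np.rad2deg(Ro.from_matrix(R0.T@T).as_rotvec()),2)))
    return out
E
python3 - <<'E'
from h import *
np.set_printoptions(precision=4,suppress=True)
P={n:get_image(n) for n in("scene","top")}
O=np.array([.631,.139,0])
loc=lambda X:np.array([(X-O)@XD,(X-O)@YD,X[2]])
for n,p in P.items():
    X=cloud(p);im=p["image"].astype(int)
    dk=im.sum(-1)<110
    S=(np.linalg.norm(X[...,:2]-[.627,.024],axis=-1)<.03)&(X[...,2]>.098)
    Q=X[S];print(n,"knob",len(Q),np.median(Q,0),Q.min(0),Q.max(0),cv2.minEnclosingCircle((Q[:,:2]*1000).astype(np.float32)))
    red=(im[...,0]>im[...,1]+25)&(im[...,0]>im[...,2]+25);red[:, :]&=(np.nan_to_num(X[...,0])>.6)
    sub=np.zeros_like(red)
    if n=="top":sub[100:175,180:250]=1
    else:sub[225:262,270:350]=1
    nn,_,st,ce=cv2.connectedComponentsWithStats((red&sub).astype(np.uint8))
    for i in range(1,nn):
        if st[i,4]>3:
            Y=np.nanmedian(X[_==i],0);print("  red",ce[i],st[i],Y,loc(Y))
# base long-edge yaw check from both
p0,R0=pose();print(R0)
E
```

```text
scene knob 54 [0.6289 0.0259 0.108 ] [0.6147 0.016  0.0983] [0.6371 0.0373 0.1132] ((627.1554565429688, 28.179405212402344), 12.582794189453125)
  red [295.8462 241.    ] [295 239   3   5  13] [0.6517 0.0213 0.0378] [ 0.0454 -0.1105  0.0378]
  red [334.6071 247.5   ] [333 243   4  10  28] [0.6978 0.1252 0.023 ] [0.0682 0.0008 0.023 ]
top knob 44 [0.6259 0.0279 0.1104] [0.6172 0.0162 0.1029] [0.6381 0.0369 0.116 ] ((627.132080078125, 26.383747100830078), 11.011968612670898)
  red [200.15 131.35] [199 127   4  10  20] [0.6987 0.1243 0.0251] [0.0692 0.0002 0.0251]
  red [232.2 143.4] [232 142   2   4   5] [0.6563 0.022  0.0372] [ 0.0498 -0.1089  0.0372]
[[-0.9518  0.3068 -0.    ]
 [ 0.3068  0.9518  0.    ]
 [ 0.      0.     -1.    ]]
```

```bash
python3 - <<'E'
from h import *
print(move([.627,.0265,.19],[0,0,-1],YD))
E
```

```text
[(array([-588.6, -332.5,   52.3]), array([ 0.  , -0.  , -5.51])), (array([-588.6, -332.5,   52.3]), array([ -0.  ,  -0.  , 174.49]))]
```

Emit:
{"name": "carry_out", "arguments": {
  "motion": [
    {"claw":60,"dp":[-588.6,-332.5,30],"dr":[0,0,-5.5]},
    {"claw":60,"dp":[-588.6,-332.5,30],"dr":[0,0,-5.5]},
    {"claw":60,"dp":[-588.6,-332.5,30],"dr":[0,0,-5.5]},
    {"claw":60,"dp":[-588.6,-332.5,30],"dr":[0,0,-5.5]},
    {"claw":60,"dp":[-588.6,-332.5,30],"dr":[0,0,-5.5]},
    {"claw":60,"dp":[-588.6,-332.5,30],"dr":[0,0,-5.5]},
    {"claw":60,"dp":[-588.6,-332.5,30],"dr":[0,0,-5.5]},
    {"claw":60,"dp":[-588.6,-332.5,30],"dr":[0,0,-5.5]},
    {"claw":60,"dp":[-588.6,-332.5,30],"dr":[0,0,-5.5]},
    {"claw":60,"dp":[-588.6,-332.5,30],"dr":[0,0,-5.5]}
  ],
  "force": 60
}}

```text
time: 3.0
tcp_pos: [0.5932, 0.0626, 0.2146]
ee_rot: [0.339, 3.123, 0.0]
contact_force: [-0.8, 0.8, 0.3]
opening: 0.0602
finger_force: 0.0
```

```bash
python3 - <<'E'
from h import *
print(pose());print(move([.627,.0265,.088],[0,0,-1],YD)[0])
E
```

```text
(array([0.59315932, 0.06259871, 0.21459438]), array([[-9.76748337e-01,  2.14388706e-01,  4.10691008e-04],
       [ 2.14388774e-01,  9.76748400e-01,  1.29262582e-04],
       [-3.73429347e-04,  2.14304554e-04, -9.99999907e-01]]))
(array([-40.7, -28. , 126.6]), array([ 0.01,  0.02, -0.03]))
```

Emit:
{"name": "carry_out", "arguments": {
  "motion": [
    {"claw":60,"dp":[-40.7,-28.0,40]},
    {"claw":60,"dp":[-40.7,-28.0,60]},
    {"claw":60,"dp":[-40.7,-28.0,110]},
    {"claw":60,"dp":[-40.7,-28.0,126.5]},
    {"claw":60,"dp":[-40.7,-28.0,126.5]},
    {"claw":12,"dp":[-40.7,-28.0,126.5]},
    {"claw":12,"dp":[-40.7,-28.0,126.5]},
    {"claw":12,"dp":[-40.7,-28.0,126.5]},
    {"claw":12,"dp":[-40.7,-28.0,126.5]}
  ],
  "force": 60
}}

```text
validation failed for argument at $.mo...
```

Emit:
{"name": "carry_out", "arguments": {
  "motion": [
    {"claw":60,"dp":[-40.7,-28,40],"dr":[0,0,0]},
    {"claw":60,"dp":[-40.7,-28,60],"dr":[0,0,0]},
    {"claw":60,"dp":[-40.7,-28,110],"dr":[0,0,0]},
    {"claw":60,"dp":[-40.7,-28,126.5],"dr":[0,0,0]},
    {"claw":60,"dp":[-40.7,-28,126.5],"dr":[0,0,0]},
    {"claw":12,"dp":[-40.7,-28,126.5],"dr":[0,0,0]},
    {"claw":12,"dp":[-40.7,-28,126.5],"dr":[0,0,0]},
    {"claw":12,"dp":[-40.7,-28,126.5],"dr":[0,0,0]},
    {"claw":12,"dp":[-40.7,-28,126.5],"dr":[0,0,0]}
  ],
  "force": 60
}}

```text
time: 4.12
tcp_pos: [0.6265, 0.0284, 0.09]
ee_rot: [0.338, 3.12, -0.0]
contact_force: [-0.8, -0.1, 6.3]
opening: 0.0203
finger_force: 58.4
```

Emit:
{"name": "carry_out", "arguments": {
  "motion": [
    {"claw":12,"dp":[0,10,-1],"dr":[0,0,0]},
    {"claw":12,"dp":[0,28,-1],"dr":[0,0,0]},
    {"claw":12,"dp":[0,46,-1],"dr":[0,0,0]},
    {"claw":12,"dp":[0,64,-1],"dr":[0,0,0]},
    {"claw":12,"dp":[0,82,-1],"dr":[0,0,0]},
    {"claw":12,"dp":[0,97,-1],"dr":[0,0,0]},
    {"claw":12,"dp":[0,107,-1],"dr":[0,0,0]},
    {"claw":12,"dp":[0,111,-1],"dr":[0,0,0]},
    {"claw":12,"dp":[0,111,-1],"dr":[0,0,0]},
    {"claw":12,"dp":[0,111,-1],"dr":[0,0,0]}
  ]
}}

```text
time: 5.38
tcp_pos: [0.6505, 0.1364, 0.09]
ee_rot: [0.338, 3.121, -0.0]
contact_force: [5.0, -3.3, -0.3]
opening: 0.0201
finger_force: 59.7
```

```bash
cat >> h.py <<'E'
O=np.array([.631,.139,0])
def loc(X):return np.array([(X-O)@XD,(X-O)@YD,X[2]])
def reds(n,p,c=12):
    im=p["image"].astype(int);M=np.zeros(im.shape[:2],bool)
    out={}
    for nm,L,h in(("mark",(.07,0,.025),.012),("ptr",(.05,0,.037),.012)):
        X=O+L[0]*XD+L[1]*YD+[0,0,L[2]];u=proj(p,X)[0]
        out[nm]=u
    return out
E
python3 - <<'E'
from h import *
np.set_printoptions(precision=4,suppress=True)
A=[]
for n in("scene","top"):
    p=get_image(n);im=p["image"].astype(int);X=cloud(p)
    red=(im[...,0]>im[...,1]+25)&(im[...,0]>im[...,2]+25)
    u=proj(p,O+.06*XD+[0,0,.03])[0].astype(int);sub=np.zeros_like(red);sub[u[1]-16:u[1]+16,u[0]-22:u[0]+22]=1
    nn,l,st,ce=cv2.connectedComponentsWithStats((red&sub).astype(np.uint8))
    for i in range(1,nn):
        if st[i,4]>3:
            z=.025 if 0 else np.nanmedian(X[l==i],0);print(n,"red",ce[i],st[i],z,loc(z))
    A.append(cv2.resize(p["image"][u[1]-32:u[1]+24,u[0]-36:u[0]+36],(504,392),interpolation=2))
cv2.imwrite("pics/al1.png",np.vstack(A)[:600 if 0 else None,:,::-1] if 0 else cv2.resize(np.hstack(A),(800,311))[...,::-1])
print(state()["contact_force"])
E
```

```text
scene red [334.5455 244.6667] [333 237   4  15  33] [0.6877 0.127  0.0278] [0.058  0.0004 0.0278]
top red [200.75 128.  ] [200 127   2   3   4] [0.7086 0.121  0.0274] [ 0.0796 -0.001   0.0274]
[ 4.91   -1.8491 -0.6624]
```

View pics/al1.png

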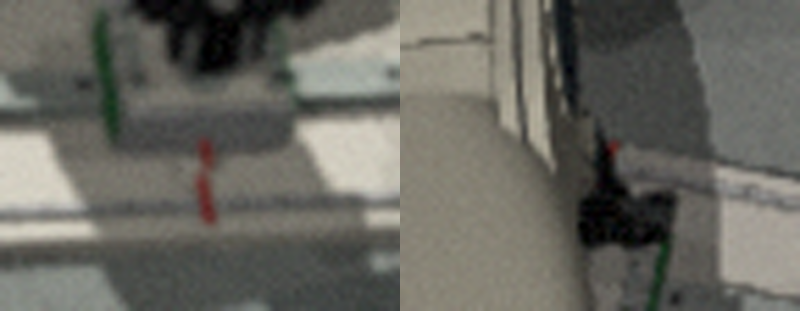

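The scene crop has the pointer at crop (206,153) directly above the mark at (207,200). They are close, so I'll get a number from the pixel centroids.

```bash
python3 - <<'E'
from h import *
np.set_printoptions(precision=4,suppress=True)
for k in range(2):
    p=get_image("scene");im=p["image"].astype(float)
    r=np.clip(im[...,0]-im[...,1:].max(-1)-12,0,None);X=cloud(p)
    for v in range(236,253):
        w=r[v,328:342];
        if w.sum()>30:
            u=328+(w*np.arange(14)).sum()/w.sum()
            o,d=ray(p,(u,v))
            # intersect with local-x plane for pointer (.045), z plane for mark
            t=(.047-(o-O)@XD)/(d@XD);a=loc(o+d*t);b=loc(at_z(p,(u,v),.025))
            print(v,round(u,2),int(w.sum()),"ptr",a,"mark",b,"depth",loc(at_depth(p,(u,v))))
E
```

```text
237 334.33 39 ptr [ 0.047  -0.0004  0.0467] mark [0.0313 0.0051 0.025 ] depth [0.0384 0.0026 0.0348]
238 334.48 73 ptr [0.047  0.0007 0.0418] mark [0.0349 0.005  0.025 ] depth [0.0396 0.0033 0.0315]
239 334.72 74 ptr [0.047  0.002  0.0369] mark [0.0385 0.0051 0.025 ] depth [0.0448 0.0028 0.0338]
240 334.91 66 ptr [0.047  0.0033 0.032 ] mark [0.042  0.0051 0.025 ] depth [0.0496 0.0024 0.0356]
241 334.82 56 ptr [0.047  0.0037 0.0271] mark [0.0455 0.0042 0.025 ] depth [0.0506 0.0024 0.0322]
243 334.02 44 ptr [0.047  0.0028 0.0173] mark [0.0524 0.0008 0.025 ] depth [0.0483 0.0023 0.0191]
244 333.82 67 ptr [0.047  0.0028 0.0123] mark [ 0.0559 -0.0003  0.025 ] depth [0.0506 0.0016 0.0174]
245 334.02 88 ptr [0.047  0.0041 0.0072] mark [ 0.0594 -0.0003  0.025 ] depth [0.057  0.0005 0.0215]
246 334.21 89 ptr [0.047  0.0054 0.0021] mark [ 0.0629 -0.0003  0.025 ] depth [0.0595 0.0009 0.0201]
247 334.53 81 ptr [ 0.047   0.0071 -0.0031] mark [0.0664 0.     0.025 ] depth [0.0662 0.0001 0.0247]
248 334.69 81 ptr [ 0.047   0.0083 -0.0083] mark [ 0.0698 -0.0001  0.025 ] depth [ 0.0707 -0.0004  0.0262
[... 1123 characters left out ...]
[0.047  0.0041 0.0072] mark [ 0.0594 -0.0004  0.025 ] depth [ 0.0589 -0.0002  0.0243]
246 334.17 90 ptr [0.047  0.0053 0.0021] mark [ 0.0629 -0.0005  0.025 ] depth [0.0615 0.     0.023 ]
247 334.41 83 ptr [ 0.047   0.0067 -0.0031] mark [ 0.0664 -0.0003  0.025 ] depth [0.0647 0.0003 0.0226]
248 334.75 84 ptr [ 0.047   0.0084 -0.0083] mark [0.0698 0.0001 0.025 ] depth [0.0695 0.0002 0.0245]
249 334.91 93 ptr [ 0.047   0.0097 -0.0135] mark [0.0733 0.     0.025 ] depth [0.0729 0.0002 0.0244]
250 335.06 89 ptr [ 0.047   0.0108 -0.0187] mark [ 0.0767 -0.0001  0.025 ] depth [0.075  0.0005 0.0225]
251 335.12 74 ptr [ 0.047   0.0117 -0.0239] mark [ 0.0801 -0.0005  0.025 ] depth [0.0754 0.0013 0.0179]
```

Emit:
{"name": "carry_out", "arguments": {
  "motion": [
    {"claw":12,"dp":[0,-1,0],"dr":[0,0,0]},
    {"claw":12,"dp":[0,-2.4,0],"dr":[0,0,0]},
    {"claw":12,"dp":[0,-2.4,0],"dr":[0,0,0]},
    {"claw":12,"dp":[0,-2.4,0],"dr":[0,0,0]},
    {"claw":60,"dp":[0,-2.4,0],"dr":[0,0,0]},
    {"claw":60,"dp":[0,-2.4,0],"dr":[0,0,0]},
    {"claw":60,"dp":[0,-2.4,0],"dr":[0,0,0]},
    {"claw":60,"dp":[0,-2.4,-40],"dr":[0,0,0]},
    {"claw":70,"dp":[0,-2.4,-100],"dr":[0,0,0]},
    {"claw":70,"dp":[0,-2.4,-150],"dr":[0,0,0]}
  ]
}}

```text
time: 6.82
tcp_pos: [0.6488, 0.1344, 0.2414]
ee_rot: [0.338, 3.122, 0.0]
contact_force: [0.7, -0.1, 0.8]
opening: 0.07
finger_force: 0.0
```

```bash
python3 - <<'E'
from h import *
np.set_printoptions(precision=4,suppress=True)
p=get_image("scene");im=p["image"].astype(float)
r=np.clip(im[...,0]-im[...,1:].max(-1)-12,0,None)
for v in range(237,252):
    w=r[v,328:342]
    if w.sum()>30:
        u=328+(w*np.arange(14)).sum()/w.sum();print(v,round(u,2),"ptr",loc(at_z(p,(u,v),.0365)),"mark",loc(at_z(p,(u,v),.025)))
# gun from clouds: cap (z .172-.184) and barrel circle fit in both views
from scipy.optimize import least_squares
G=np.array([.488,-.4305])
q=get_image("top")
for n,c in(("scene",p),("top",q)):
    X=cloud(c);Q=X[(np.linalg.norm(X[...,:2]-G,axis=-1)<.03)]
    cap=Q[(Q[:,2]>.176)&(Q[:,2]<.19)];print(n,"cap",len(cap),np.mean(cap,0),cv2.minEnclosingCircle((cap[:,:2]*1000).astype(np.float32)))
    for lo,hi in((.1,.135),(.135,.17)):
        S=Q[(Q[:,2]>lo)&(Q[:,2]<hi)];f=least_squares(lambda x:np.hypot(S[:,0]-x[0],S[:,1]-x[1])-.017,G,loss="soft_l1",f_scale=.001);print("  barrel",lo,len(S),f.x)
    for k in("stand",):
        for m in cut_out(k,c):
            S=X[m["mask"]];S=S[abs(S[:,2]-.08)<.006]
            if len(S)>20:print("  ",k,cv2.minAreaRect((S[:,:2]*1000).astype(np.float32)))
p0,R0=pose();print(p0,R0,state()["joint_positions"])
print(move([.488,-.431,.26],[0,0,-1],[-.117,.993,0]))
save(p,"gun1.png",(90,160,330,260),3.3)
E
```

```text
237 333.73 ptr [0.0395 0.0005 0.0365] mark [0.0312 0.0034 0.025 ]
238 334.01 ptr [0.0431 0.0007 0.0365] mark [0.0348 0.0036 0.025 ]
239 334.18 ptr [0.0466 0.0006 0.0365] mark [0.0384 0.0035 0.025 ]
240 334.32 ptr [0.0501 0.0004 0.0365] mark [0.042  0.0034 0.025 ]
241 334.67 ptr [0.0537 0.0009 0.0365] mark [0.0455 0.0038 0.025 ]
243 333.86 ptr [ 0.0605 -0.0025  0.0365] mark [0.0524 0.0003 0.025 ]
244 333.97 ptr [ 0.064  -0.0028  0.0365] mark [0.0559 0.0001 0.025 ]
245 333.93 ptr [ 0.0674 -0.0035  0.0365] mark [ 0.0594 -0.0006  0.025 ]
246 334.26 ptr [ 0.0709 -0.0031  0.0365] mark [ 0.0629 -0.0002  0.025 ]
247 334.45 ptr [ 0.0743 -0.0031  0.0365] mark [ 0.0664 -0.0002  0.025 ]
248 334.72 ptr [ 0.0777 -0.0029  0.0365] mark [0.0698 0.     0.025 ]
249 334.87 ptr [ 0.0811 -0.003   0.0365] mark [ 0.0733 -0.0001  0.025 ]
250 334.97 ptr [ 0.0845 -0.0033  0.0365] mark [ 0.0767 -0.0004  0.025 ]
251 335.13 ptr [ 0.0879 -0.0034  0.0365] mark [ 0.0801 -0.0005  0.025 ]
scene cap 100 [ 0.4907 -0.4316  0.1826] ((489.5411682128906, -432.3665466308594), 17.401142120361328)
  barrel 0.1 104 [ 0.4873 -0.
[... 568 characters left out ...]
669692993164)
  barrel 0.1 41 [ 0.4892 -0.4337]
  barrel 0.135 38 [ 0.4883 -0.4336]
   stand ((303.3227844238281, -467.9272766113281), (124.87605285644531, 76.10868835449219), 5.458475112915039)
   stand ((510.8493957519531, -428.6348876953125), (125.5003433227539, 73.61457824707031), 7.509692192077637)
   stand ((486.4635925292969, -578.5072021484375), (73.61459350585938, 127.8956298828125), 85.56234741210938)
[0.6491 0.1344 0.2399] [[-0.9768  0.2142  0.0018]
 [ 0.2142  0.9768  0.0002]
 [-0.0017  0.0006 -1.    ]] [0.0777 0.4578 0.3174 1.4286 0.0001 0.2936]
[(array([  36.3, -586.8,  -20.5]), array([  0.02,   0.1 , -19.09])), (array([  36.3, -586.8,  -20.5]), array([  0.15,  -0.02, 160.91]))]
```

View pics/gun1.png

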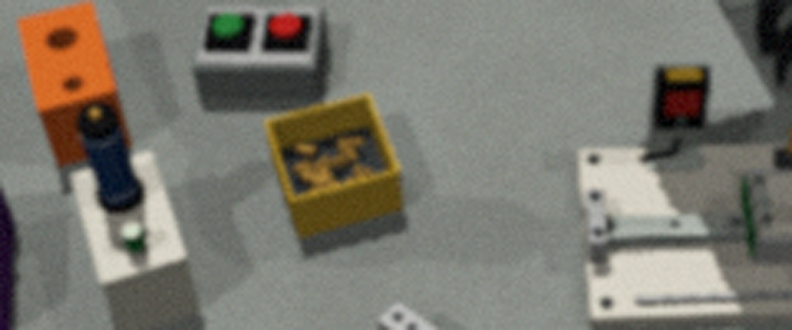

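The carriage is within about 1 mm of its mark. The crop shows the blue gun at crop (110,155), upright in the white stand, with the pen's green cap at (133,235); the orange block behind it is the look-alike. Now I'll fetch the gun.

Emit:
{"name": "carry_out", "arguments": {
  "motion": [
    {"claw":70,"dp":[36.3,-587,-20],"dr":[0,0,-19.1]},
    {"claw":70,"dp":[36.3,-587,-20],"dr":[0,0,-19.1]},
    {"claw":70,"dp":[36.3,-587,-20],"dr":[0,0,-19.1]},
    {"claw":70,"dp":[36.3,-587,-20],"dr":[0,0,-19.1]},
    {"claw":70,"dp":[36.3,-587,-20],"dr":[0,0,-19.1]},
    {"claw":70,"dp":[36.3,-587,-20],"dr":[0,0,-19.1]},
    {"claw":70,"dp":[36.3,-587,-20],"dr":[0,0,-19.1]},
    {"claw":70,"dp":[36.3,-587,-20],"dr":[0,0,-19.1]},
    {"claw":70,"dp":[36.3,-587,-20],"dr":[0,0,-19.1]},
    {"claw":70,"dp":[36.3,-587,-20],"dr":[0,0,-19.1]}
  ]
}}

```text
time: 8.28
tcp_pos: [0.486, -0.4338, 0.2567]
ee_rot: [0.18, -3.134, -0.004]
contact_force: [0.1, 0.9, -1.0]
opening: 0.0699
finger_force: 0.0
```

```bash
python3 - <<'E'
from h import *
print(pose(),move([.4885,-.4322,.138],[0,0,-1],[-.125,.992,0])[0])
E
```

```text
(array([ 0.48602772, -0.43383703,  0.25667837]), array([[-0.9934349 , -0.11437342, -0.00241092],
       [-0.11437912,  0.99343433,  0.00237616],
       [ 0.00212332,  0.00263632, -0.99999427]])) (array([ -2.9,   1. , 118.7]), array([ 0.15, -0.12, -0.61]))
```

Emit:
{"name": "carry_out", "arguments": {
  "motion": [
    {"claw":70,"dp":[-0.5,0,0],"dr":[0,0,0]},
    {"claw":70,"dp":[-0.5,0,45],"dr":[0,0,0]},
    {"claw":70,"dp":[-0.5,0,85],"dr":[0,0,0]},
    {"claw":70,"dp":[-0.5,0,115],"dr":[0,0,0]},
    {"claw":70,"dp":[-0.5,0,118.5],"dr":[0,0,0]},
    {"claw":70,"dp":[-0.5,0,118.5],"dr":[0,0,0]}
  ]
}}

```text
time: 9.02
tcp_pos: [0.4889, -0.4304, 0.1414]
ee_rot: [-0.186, 3.136, -0.0]
contact_force: [-0.7, -0.2, 1.0]
opening: 0.0698
finger_force: 0.0
```

```bash
python3 - <<'E'
from h import *
print(pose(),move([.4885,-.4322,.138],[0,0,-1],[-.125,.992,0])[0])
E
```

```text
(array([ 0.4889327 , -0.4303949 ,  0.14135359]), array([[-9.92966766e-01, -1.18392919e-01,  3.44183578e-04],
       [-1.18393005e-01,  9.92966786e-01, -2.43103045e-04],
       [-3.12981182e-04, -2.82142173e-04, -9.99999911e-01]])) (array([ 0.6, -1.7,  3.4]), array([-0.02,  0.02, -0.38]))
```

Emit:
{"name": "carry_out", "arguments": {
  "motion": [
    {"claw":70,"dp":[0.6,-1.7,2],"dr":[0,0,0]},
    {"claw":70,"dp":[0.6,-1.7,2],"dr":[0,0,0]},
    {"claw":25,"dp":[0.6,-1.7,2],"dr":[0,0,0]},
    {"claw":25,"dp":[0.6,-1.7,2],"dr":[0,0,0]},
    {"claw":25,"dp":[0.6,-1.7,2],"dr":[0,0,0]},
    {"claw":25,"dp":[0.6,-1.7,2],"dr":[0,0,0]},
    {"claw":25,"dp":[0.6,-1.7,2],"dr":[0,0,0]}
  ],
  "force": 100
}}

```text
time: 9.9
tcp_pos: [0.4879, -0.4328, 0.1391]
ee_rot: [-0.185, 3.136, -0.0]
contact_force: [-1.5, 2.4, 4.9]
opening: 0.032
finger_force: 98.7
```

Emit:
{"name": "carry_out", "arguments": {
  "motion": [
    {"claw":25,"dp":[0,0,-15],"dr":[0,0,0]},
    {"claw":25,"dp":[0,0,-45],"dr":[0,0,0]},
    {"claw":25,"dp":[0,0,-85],"dr":[0,0,0]},
    {"claw":25,"dp":[0,0,-130],"dr":[0,0,0]},
    {"claw":25,"dp":[0,0,-160],"dr":[0,0,0]},
    {"claw":25,"dp":[0,0,-170],"dr":[0,0,0]},
    {"claw":25,"dp":[0,0,-170],"dr":[0,0,0]}
  ]
}}

```text
time: 10.78
tcp_pos: [0.4879, -0.433, 0.3083]
ee_rot: [0.184, -3.136, -0.0]
contact_force: [-1.2, 0.7, -4.7]
opening: 0.0323
finger_force: 99.7
```

```bash
python3 - <<'E'
from h import *
np.set_printoptions(precision=4,suppress=True)
p=get_image("scene");q=get_image("top");p0,R0=pose();print(p0,R0)
c0=p0+R0@[0,0,.0592+.0552]   # expected coupler if TCP at gun z .059
print("exp",c0,proj(p,c0),proj(q,c0))
print([(r["centre"],r["score"]) for r in tip_of("coupler",p)],[(r["centre"],r["score"]) for r in tip_of("coupler",q)],[(r["centre"],r["score"]) for r in tip_of("gun",p)])
u=proj(p,c0)[0].astype(int);save(p,"held.png",(max(u[0]-50,0),u[1]-70,u[0]+50,u[1]+30),6)
# nipple on parked carriage
L=O-.063*XD+[0,0,.08];print("nip pred",L,proj(p,L),proj(q,L))
print([(r["centre"],r["score"]) for r in tip_of("nipple",p)[:2]],[(r["centre"],r["score"]) for r in tip_of("nipple",q)[:3]])
E
```

```text
[ 0.4877 -0.4327  0.307 ] [[-0.9931 -0.1173 -0.0016]
 [-0.1173  0.9931  0.0018]
 [ 0.0014  0.0019 -1.    ]]
exp [ 0.4875 -0.4325  0.1926] [[117.9184 192.5185]] [[391.7498 189.9205]]
[([188.9, 116.6], 0.55)] [([142.3, 359.4], 0.65), ([191.5, 388.3], 0.57), ([190.3, 373.5], 0.31)] [([178.3, 111.5], 0.63)]
nip pred [0.5695 0.1525 0.08  ] [[329.9843 200.0486]] [[188.8653 169.5888]]
[([200.5, 326.7], 0.8), ([272.8, 213.3], 0.22)] []
```

View pics/held.png

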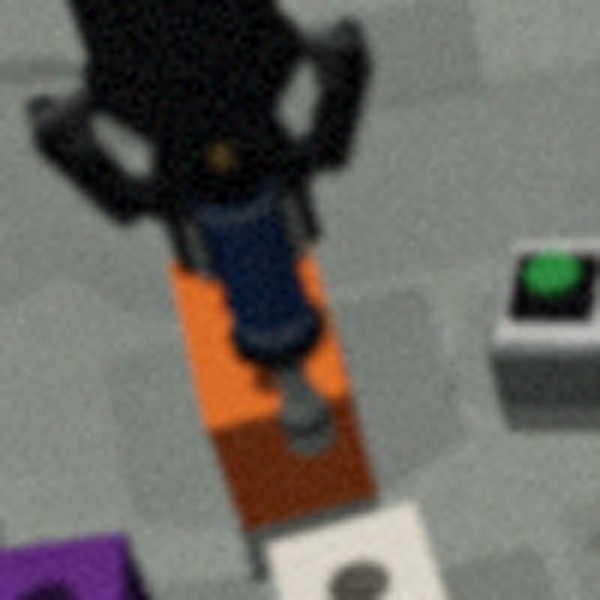

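Held cleanly: the barrel is between the pads, with the foot at crop (280,335) and the coupler end at (310,440), and the gun looks straight. Now I'll find the nipple's y offset and the gun's offset in the jaws.

```bash
python3 - <<'E'
from h import *
from scipy.optimize import least_squares
np.set_printoptions(precision=4,suppress=True)
p=get_image("scene");q=get_image("top");p0,R0=pose()
L=O-.063*XD+[0,0,.08];A=[];cen={}
for n,c in(("scene",p),("top",q)):
    im=c["image"].astype(float);u=proj(c,L)[0];ui=np.round(u).astype(int)
    w=np.clip(im[...,0]-im[...,2]-18,0,None);W=np.zeros_like(w);W[ui[1]-8:ui[1]+9,ui[0]-8:ui[0]+9]=1;w*=W
    vv,uu=np.mgrid[:384,:512];ce=np.array([(w*uu).sum(),(w*vv).sum()])/max(w.sum(),1);cen[n]=ce
    print(n,"pred",u,"brass",ce,w.sum(),"local@.08",loc(at_z(c,ce,.08)),"@.075",loc(at_z(c,ce,.075)),"depth",loc(at_depth(c,ce)))
    A.append(cv2.resize(c["image"][ui[1]-20:ui[1]+20,ui[0]-20:ui[0]+20],(400,400),interpolation=2))
X=tri([(p,cen["scene"]),(q,cen["top"])]);print("tri",X,loc(X))
cv2.imwrite("pics/nip.png",np.hstack(A)[...,::-1])
# gun axis in tool frame
for n,c in(("scene",p),("top",q)):
    X=cloud(c);T=(X-p0)@R0;rr=np.hypot(T[...,0],T[...,1])
    S=T[(rr<.03)&(T[...,2]>.02)&(T[...,2]<.045)]
    if len(S)>10:
        f=least_squares(lambda x:np.hypot(S[:,0]-x[0],S[:,1]-x[1])-.017,[0,0],loss="soft_l1",f_scale=.001);print(n,"barrel",len(S),f.x)
    for lo,hi in((.045,.061),(.085,.125)):
        S=T[(rr<.03)&(T[...,2]>lo)&(T[...,2]<hi)]
        if len(S)>4:print("  ",lo,len(S),np.median(S,0),S.min(0),S.max(0))
E
```

```text
scene pred [329.9843 200.0486] brass [330.1508 202.253 ] 1008.0 local@.08 [-0.0545 -0.0008  0.08  ] @.075 [-0.0587  0.0005  0.075 ] depth [-0.0577  0.0001  0.0762]
top pred [188.8653 169.5888] brass [189.3265 167.9352] 833.0 local@.08 [-0.0578 -0.0003  0.08  ] @.075 [-0.0572  0.0005  0.075 ] depth [-0.0581 -0.0008  0.0829]
tri [0.5749 0.1514 0.0766] [-0.0574  0.0002  0.0766]
scene barrel 103 [0.0002 0.0012]
   0.045 79 [-0.0151  0.0002  0.0506] [-0.0235 -0.0195  0.0452] [0.0107 0.0206 0.0586]
   0.085 81 [-0.0073  0.0014  0.1028] [-0.0154 -0.0087  0.0857] [0.0028 0.0107 0.1242]
top barrel 11 [-0.0012  0.0011]
   0.045 15 [0.0117 0.0154 0.0514] [-0.0209 -0.0022  0.0454] [0.018  0.0211 0.0563]
   0.085 33 [-0.      0.0098  0.1032] [-0.0107  0.0023  0.0944] [0.0097 0.0135 0.1231]
```

View pics/nip.png

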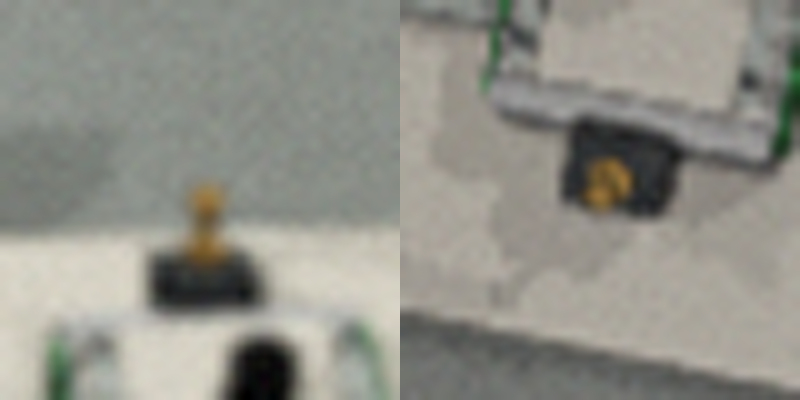

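The nipple shows at scene px (330,199) and top px (189,169), within 1 px of the geometric prediction, and the boss is centred on the carriage. Next I'll compute the standoff pose along its axis.

```bash
cat >> h.py <<'E'
N=-.5*XD+np.sqrt(.75)*ZD
NIP=O-.063*XD+.0003*YD+np.array([0,0,.08])
D=.1144
E
python3 - <<'E'
from h import *
T=NIP+N*(D+.11);print(T,move(T,-N,YD)[0])
E
```

```text
[0.45991842 0.17676535 0.2743361 ] (array([-43.8, 608.7,  34.1]), array([  5.02, -29.74,  18.64]))
```

Emit:
{"name": "carry_out", "arguments": {
  "motion": [
    {"claw":25,"dp":[-4,60,3],"dr":[0,0,0]},
    {"claw":25,"dp":[-9,120,7],"dr":[0.6,-3.7,2.3]},
    {"claw":25,"dp":[-13,180,10],"dr":[1.3,-7.4,4.7]},
    {"claw":25,"dp":[-17,240,13],"dr":[1.9,-11.2,7]},
    {"claw":25,"dp":[-22,300,17],"dr":[2.5,-14.9,9.3]},
    {"claw":25,"dp":[-26,360,20],"dr":[3.1,-18.6,11.7]},
    {"claw":25,"dp":[-30,420,24],"dr":[3.8,-22.3,14]},
    {"claw":25,"dp":[-35,480,27],"dr":[4.4,-26,16.3]},
    {"claw":25,"dp":[-39,540,30],"dr":[5,-29.7,18.6]},
    {"claw":25,"dp":[-43,595,33],"dr":[5,-29.7,18.6]}
  ]
}}

```text
time: 12.48
tcp_pos: [0.4589, 0.165, 0.2757]
ee_rot: [0.28, 2.603, -0.074]
contact_force: [0.8, -1.0, -3.8]
opening: 0.0322
finger_force: 100.8
```

```bash
python3 - <<'E'
from h import *
T=NIP+N*(D+.04);print(pose(),move(T,-N,YD)[0],state()["joint_positions"])
E
```

```text
(array([0.45885845, 0.16501442, 0.27574863]), array([[-8.45438365e-01,  2.12630453e-01,  4.89920668e-01],
       [ 1.84361755e-01,  9.77132394e-01, -1.05938792e-01],
       [-5.01243169e-01,  7.57914996e-04, -8.65306137e-01]])) (array([ 2.1, 11.6, 70.5]), array([0.07, 0.08, 0.04])) [ 0.32259348 -0.11716718 -0.43339049  0.79239627 -0.25866721  0.47587861]
```

Emit:
{"name": "carry_out", "arguments": {
  "motion": [
    {"claw":25,"dp":[2.1,11.5,20],"dr":[0.1,0.1,0]},
    {"claw":25,"dp":[2.1,11.5,50],"dr":[0.1,0.1,0]},
    {"claw":25,"dp":[2.1,11.5,74],"dr":[0.1,0.1,0]},
    {"claw":25,"dp":[2.1,11.5,80],"dr":[0.1,0.1,0]},
    {"claw":25,"dp":[2.1,11.5,80],"dr":[0.1,0.1,0]}
  ]
}}

```text
time: 13.1
tcp_pos: [0.5004, 0.166, 0.2054]
ee_rot: [0.282, 2.607, -0.078]
contact_force: [-0.0, -0.3, -3.4]
opening: 0.0321
finger_force: 101.0
```

```bash
python3 - <<'E'
from h import *
from scipy.optimize import least_squares
np.set_printoptions(precision=4,suppress=True)
p=get_image("scene");q=get_image("top");p0,R0=pose();C=p0+R0@[0,0,D]
print("tcp",p0,"coupler-nip: along",(C-NIP)@N,"YD",(C-NIP)@YD,"perp",(C-NIP)@np.cross(YD,N),"angle",np.rad2deg(np.arccos(-R0[:,2]@N)))
print("dp",R0.T@(NIP-C)*1000)
A=[]
for n,c in(("scene",p),("top",q)):
    X=cloud(c);T=(X-p0)@R0;rr=np.hypot(T[...,0],T[...,1])
    for lo,hi,r in((.02,.046,.017),(.095,.123,.011)):
        S=T[(rr<.03)&(T[...,2]>lo)&(T[...,2]<hi)]
        if len(S)>8:
            f=least_squares(lambda x:np.hypot(S[:,0]-x[0],S[:,1]-x[1])-r,[0,0],loss="soft_l1",f_scale=.001);print(n,lo,len(S),f.x,np.median(S,0))
    uv=proj(c,[C,C-.0098*N,NIP]);print(n,uv)
    ui=np.round(uv[2]).astype(int);im=c["image"].copy()
    cr=cv2.resize(im[ui[1]-25:ui[1]+15,ui[0]-20:ui[0]+20],(400,400),interpolation=2)
    A.append(cr)
cv2.imwrite("pics/pre.png",np.hstack(A)[...,::-1])
E
```

```text
tcp [0.5006 0.1662 0.2062] coupler-nip: along 0.030031271467352294 YD -0.001755514627355542 perp 0.0021933911966001245 angle 0.08720806632207768
dp [ 2.1616  1.7898 30.0316]
scene 0.02 107 [ 0.0016 -0.001 ] [-0.0126 -0.0035  0.0331]
scene 0.095 75 [ 0.0019 -0.0007] [-0.0061 -0.0026  0.109 ]
scene [[329.9805 190.5949]
 [329.8706 193.7804]
 [330.0851 200.0452]]
top 0.02 56 [-0.0014  0.0001] [-0.0161 -0.0072  0.0345]
top 0.095 37 [-0.0005  0.0007] [-0.0085 -0.0021  0.1034]
top [[187.1098 172.7949]
 [187.8713 171.5486]
 [188.7693 169.5697]]
```

View pics/pre.png

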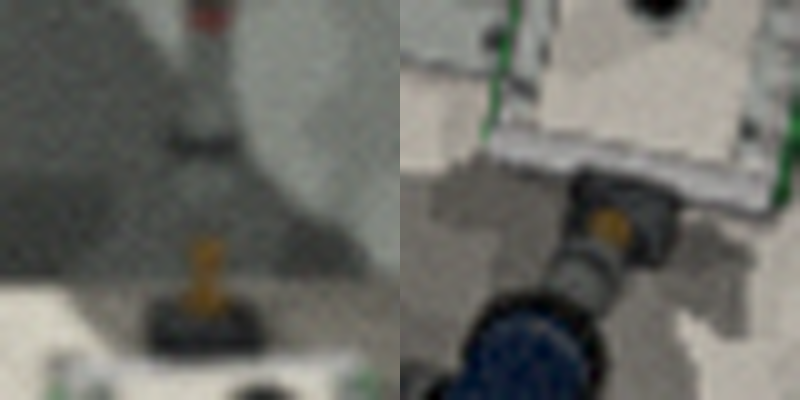

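The scene crop shows the coupler (column 205) directly above the nipple (206). The top crop shows the coupler at (585,280) pointing at the brass at (608,228). Kinematics and pictures agree, so I'll correct the lateral offset and close in gently.

Emit:
{"name": "carry_out", "arguments": {
  "motion": [
    {"claw":25,"dp":[2.2,1.8,2],"dr":[0,0,0]},
    {"claw":25,"dp":[2.2,1.8,6],"dr":[0,0,0]},
    {"claw":25,"dp":[2.2,1.8,10],"dr":[0,0,0]},
    {"claw":25,"dp":[2.2,1.8,14],"dr":[0,0,0]},
    {"claw":25,"dp":[2.2,1.8,17],"dr":[0,0,0]},
    {"claw":25,"dp":[2.2,1.8,17],"dr":[0,0,0]}
  ],
  "force": 110
}}

```text
time: 13.95
tcp_pos: [0.5074, 0.1664, 0.189]
ee_rot: [0.282, 2.608, -0.078]
contact_force: [-0.3, -0.4, -4.3]
opening: 0.0324
finger_force: 109.1
```

```bash
cat > rep.py <<'E'
from h import *
np.set_printoptions(precision=4,suppress=True)
s=state();p0,R0=pose(s);C=p0+R0@[0,0,D]
print("C-nip mm: along %.1f YD %.1f perp %.1f ang %.2f"%((C-NIP)@N*1000,(C-NIP)@YD*1000,(C-NIP)@np.cross(YD,N)*1000,np.rad2deg(np.arccos(min(1,-R0[:,2]@N)))))
print("dp",R0.T@(NIP-C)*1000,"dr",np.rad2deg(Ro.from_matrix(R0.T@np.c_[np.cross(YD,-N),YD,-N]).as_rotvec()),"F tool",R0.T@np.array(s["contact_force"]))
E
python3 rep.py
```

```text
C-nip mm: along 11.8 YD -0.3 perp -0.9 ang 0.19
dp [-0.9326  0.2737 11.8257] dr [-0.1132 -0.1482  0.0447] F tool [ 2.3227 -0.4589  3.5731]
```

Emit:
{"name": "carry_out", "arguments": {
  "motion": [
    {"claw":25,"dp":[-0.4,0,1.5],"dr":[0,0,0]},
    {"claw":25,"dp":[-0.4,0,3],"dr":[0,0,0]},
    {"claw":25,"dp":[-0.4,0,4.5],"dr":[0,0,0]},
    {"claw":25,"dp":[-0.4,0,6],"dr":[0,0,0]},
    {"claw":25,"dp":[-0.4,0,7],"dr":[0,0,0]},
    {"claw":25,"dp":[-0.4,0,7],"dr":[0,0,0]}
  ]
}}

```text
time: 14.7
tcp_pos: [0.5111, 0.1656, 0.1834]
ee_rot: [0.282, 2.607, -0.078]
contact_force: [0.4, -1.5, -3.9]
opening: 0.0321
finger_force: 109.1
```

```bash
python3 rep.py
```

```text
C-nip mm: along 5.1 YD -0.2 perp -0.3 ang 0.16
dp [-0.3078  0.2124  5.0517] dr [-0.1037 -0.117   0.0419] F tool [ 1.2892 -1.4098  3.7631]
```

Emit:
{"name": "carry_out", "arguments": {
  "motion": [
    {"claw":25,"dp":[0,0,1],"dr":[0,0,0]},
    {"claw":25,"dp":[0,0,2],"dr":[0,0,0]},
    {"claw":25,"dp":[0,0,3],"dr":[0,0,0]},
    {"claw":25,"dp":[0,0,3],"dr":[0,0,0]}
  ]
}}

```text
time: 15.2
tcp_pos: [0.5126, 0.1652, 0.1804]
ee_rot: [0.282, 2.608, -0.078]
contact_force: [4.6, -1.0, -9.1]
opening: 0.0318
finger_force: 109.8
```

```bash
python3 rep.py
```

```text
C-nip mm: along 1.7 YD -0.3 perp -0.6 ang 0.20
dp [-0.6193  0.2855  1.6819] dr [-0.1178 -0.1583  0.0457] F tool [ 0.4807  0.0107 10.2615]
```

Emit:
{"name": "carry_out", "arguments": {
  "motion": [
    {"claw":25,"dp":[-0.3,0,1],"dr":[0,0,0]},
    {"claw":25,"dp":[-0.3,0,2],"dr":[0,0,0]},
    {"claw":25,"dp":[-0.3,0,3],"dr":[0,0,0]},
    {"claw":25,"dp":[-0.3,0,3],"dr":[0,0,0]}
  ]
}}

```text
time: 15.7
tcp_pos: [0.5142, 0.1651, 0.1789]
ee_rot: [0.281, 2.606, -0.077]
contact_force: [-3.8, -0.5, 0.9]
opening: 0.0319
finger_force: 109.9
```

```bash
python3 rep.py
```

```text
C-nip mm: along -0.4 YD 0.1 perp 0.2 ang 0.11
dp [ 0.2507 -0.0971 -0.41  ] dr [-0.064  -0.0848  0.0486] F tool [ 2.6828 -1.3064 -2.6032]
```

Snapped home and bottomed: the pull is gone and light pushing has begun. Now I'll push on steadily.

Emit:
{"name": "carry_out", "arguments": {
  "motion": [
    {"claw":25,"dp":[0.2,0,1.5],"dr":[0,0,0]},
    {"claw":25,"dp":[0.2,0,3],"dr":[0,0,0]},
    {"claw":25,"dp":[0.2,0,4.5],"dr":[0,0,0]},
    {"claw":25,"dp":[0.2,0,6],"dr":[0,0,0]},
    {"claw":25,"dp":[0.2,0,7.5],"dr":[0,0,0]},
    {"claw":25,"dp":[0.2,0,9],"dr":[0,0,0]},
    {"claw":25,"dp":[0.2,0,9],"dr":[0,0,0]}
  ],
  "force": 120
}}

```text
time: 16.58
tcp_pos: [0.5185, 0.1642, 0.1718]
ee_rot: [0.281, 2.605, -0.077]
contact_force: [-9.8, 1.4, 9.9]
opening: 0.0317
finger_force: 117.5
```

```bash
python3 rep.py
```

```text
C-nip mm: along -8.8 YD 0.2 perp 0.6 ang 0.05
dp [ 0.5587 -0.1764 -8.7847] dr [-0.0472 -0.0251  0.0453] F tool [  3.5742  -0.7562 -13.4679]
```

Emit:
{"name": "carry_out", "arguments": {
  "motion": [
    {"claw":25,"dp":[0.3,-0.1,1.5],"dr":[0,0,0]},
    {"claw":25,"dp":[0.3,-0.1,3],"dr":[0,0,0]},
    {"claw":25,"dp":[0.3,-0.1,4.5],"dr":[0,0,0]},
    {"claw":25,"dp":[0.3,-0.1,6],"dr":[0,0,0]},
    {"claw":25,"dp":[0.3,-0.1,7.5],"dr":[0,0,0]},
    {"claw":25,"dp":[0.3,-0.1,7.5],"dr":[0,0,0]},
    {"claw":25,"dp":[0.3,-0.1,7.5],"dr":[0,0,0]}
  ]
}}

```text
time: 17.45
tcp_pos: [0.522, 0.1635, 0.1655]
ee_rot: [0.281, 2.605, -0.076]
contact_force: [-11.6, 1.1, 11.5]
opening: 0.0322
finger_force: 117.5
```

```bash
cat >> rep.py <<'E'
from scipy.optimize import least_squares
p=get_image("scene");q=get_image("top");A=[]
for n,c in(("scene",p),("top",q)):
    X=cloud(c);T=(X-p0)@R0;rr=np.hypot(T[...,0],T[...,1])
    S=T[(rr<.03)&(T[...,2]>.02)&(T[...,2]<.046)]
    f=least_squares(lambda x:np.hypot(S[:,0]-x[0]-x[2]*(S[:,2]-.033),S[:,1]-x[1])-.017,[0,0,0],loss="soft_l1",f_scale=.001);print(n,len(S),f.x)
    # foot ring far end along tool z
    S=T[(rr<.024)&(rr>.014)&(T[...,2]>.03)&(T[...,2]<.08)];print("  foot end",np.percentile(S[:,2],[90,97,100]))
    u=proj(c,NIP)[0].astype(int);A.append(cv2.resize(c["image"][u[1]-28:u[1]+12,u[0]-20:u[0]+20],(400,400),interpolation=2))
im=p["image"].astype(float);r=np.clip(im[...,0]-im[...,1:].max(-1)-12,0,None)
for v in range(237,252):
    w=r[v,328:342]
    if w.sum()>30:
        u=328+(w*np.arange(14)).sum()/w.sum();print(v,"ptr %.4f mark %.4f"%(loc(at_z(p,(u,v),.0365))[1],loc(at_z(p,(u,v),.025))[1]))
cv2.imwrite("pics/fin.png",np.hstack(A)[...,::-1])
E
python3 rep.py
```

```text
C-nip mm: along -16.0 YD 0.2 perp 0.5 ang 0.03
dp [  0.5003  -0.2495 -16.0159] dr [-0.0274  0.0033  0.0458] F tool [  4.2664  -1.3536 -15.6885]
scene 103 [ 0.0008 -0.001  -0.1091]
  foot end [0.0556 0.0578 0.0592]
top 48 [-0.0014  0.0001 -0.0485]
  foot end [0.0539 0.058  0.0594]
237 ptr 0.0008 mark 0.0037
238 ptr 0.0008 mark 0.0037
239 ptr 0.0006 mark 0.0035
240 ptr 0.0010 mark 0.0039
241 ptr 0.0004 mark 0.0033
243 ptr -0.0026 mark 0.0003
244 ptr -0.0029 mark -0.0000
245 ptr -0.0030 mark -0.0001
246 ptr -0.0027 mark 0.0002
247 ptr -0.0028 mark 0.0001
248 ptr -0.0029 mark 0.0000
249 ptr -0.0031 mark -0.0002
250 ptr -0.0028 mark 0.0001
251 ptr -0.0030 mark -0.0001
```

View pics/fin.png

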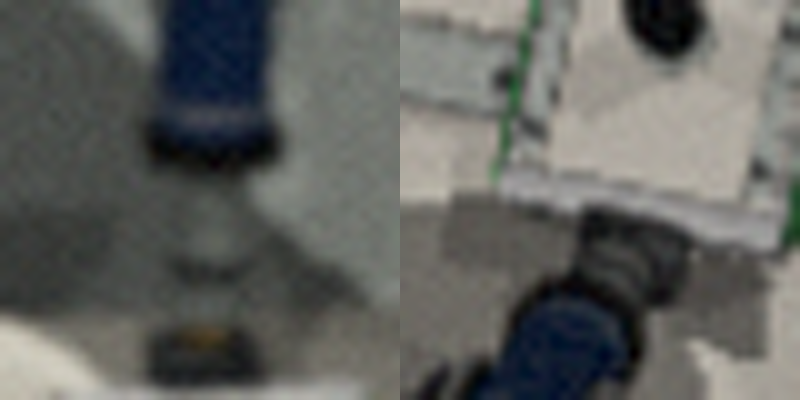

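The red ring has gone into the barrel, with the foot at scene crop (213,150) and no ring below it. The coupler sits over the head, the gun hasn't slipped in the jaws, it is pushed in about 15 mm at about 19 N, and the carriage is within 1 mm of its mark. Handing in.

```bash
python3 -c "
from workcell import *
print(finish_job())"
```

```text
the job is handed in; nothing more can be done
None
```

I handed the job in with the carriage about 1 mm from its mark and the gun snapped squarely over the nipple. It is still held pushed in about 15 mm at roughly 19 N with the red ring inside the barrel; the hand-in gave no pass/fail result.

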